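# Draw the serving board out from under the worktop shelf

## Task

The wooden serving board with the spice jar and the flat tin on it has been pushed in under the low worktop shelf, too far in to be gripped. Press down on the free strip at its near edge and drag it straight out towards you until the whole board is just clear of the shelf (all of it out, but its back edge within about 4 cm of the shelf's front), with the jar and the tin still standing on it. Then let go of it; do not tip or lift the jar or the tin, and leave the egg box and the bottle opener where they are.

Things in the scene. Friction and masses are not known exactly. Their poses are not given: they have to be found in the camera images.
- shelf: Low brown wooden shelf, fixed: top 150 mm deep, 300 wide, underside 140 mm and upper face 154 mm above the worktop, on two end panels (opening between them 272 mm), front and back open. Origin: on the worktop below the middle of the top's front edge; x inward (away from robot), y left along the edge, z up. A mug and a bowl are fixed on top, 95 mm behind the front edge, up to 250 mm high.
- board: Light wooden serving board, loose, about 0.4 kg, 125 mm deep (its x, to the far edge), 190 wide (its y, to the left), flat without a rim; upper face 16 mm above the worktop. It starts nearly square to the shelf, sticking out 18 to 36 mm in front of it. Origin: middle of the board, at worktop height.
- board_front_left (a point): left end of the board's near edge, on its upper face. The board stands on four slippery plastic feet, 4 mm high, each 52 mm in x and 85 mm in y from its middle
- board_front_right (a point): right end of the board's near edge, on its upper face. The feet's friction on the worktop is about 0.12 (PTFE), well below that of fingers on the wood: pressing with some 8 to 20 N and moving along carries the board with it
- board_back_left (a point): left end of the board's far edge, on its upper face
- board_back_right (a point): right end of the board's far edge, on its upper face
- spice_jar: Spice jar with a red cap, upright on the board, loose, 45 mm across and 106 mm high, about 0.1 kg; on the left or the right half of the board, at least 50 mm of the board free in front of it. Origin: centre of its underside, z up along its axis.
- flat_tin: Flat round tin, upright on the board, loose, 86 mm across and 40 mm high, about 0.23 kg; on the other half of the board, at least 28 mm of the board free in front of it. Origin: centre of its underside, z up along its axis.
- egg_box: Egg box, closed, loose bystander, 106 by 156 by 72 mm, on the worktop to the left. Origin: centre of its underside.
- opener: Bottle opener with a yellow handle, loose bystander, 174 by 41 by 20 mm, lying on the worktop to the right. Origin: centre of its underside.

How it is judged:
By the outcome, as a careful person would: the job done as asked, in the order asked, and still so for the second after the job is handed in, with the robot touching nothing.
It also fails if it takes over 35 s, if anything falls off the work surface, if the arm or the gripper's body presses on something with over 40 N, if the wrist force passes 120 N, or if a joint passes its speed limit or range.

## Robot

A 6-joint arm with a two-finger parallel gripper is mounted at the origin on a cart in front of the work surface, level with it; the furniture and walls round the work are solid. World frame = base frame: x ahead of the robot, y to its left, z up, the work surface at z = 0. Lengths are in m, angles in rad, forces in N, time in s.
With the tool pointing down it reaches from about 0.275 to 0.775 m from the base axis. Payload 14.6 kg.
Tool frame: the origin (TCP) lies at the very end of the fingers, on their centre line; the grasp point (between the pads) lies behind it (bot.hold_point_z is the z of the grasp point in the tool frame, in m); z points along the fingers, y is the line along which they close (so a half turn about z gives the same grasp; the last joint's range is limited). The gripper opens to 85 mm and grips with 20 to 120 N. Pads are 22 mm wide; open, the fingers measure 114 mm over their backs; the gripper's body (76 mm by 85 mm) begins 54 mm behind the grasp point. The pads swing forward as they close: fully open they stand 13 mm farther back than shut.
Start: joints at [-1.483, 0.263, -0.048, 1.259, 0, 1.415], TCP at [0.126, -0.51, 0.231] pointing down, gripper open.
Joint ranges: [-2.65, 2.65], [-0.89, 1.7], [-1.18, 1.37], [-2.13, 2.11], [-1.35, 1.29], [-3.14, 3.14]. Speed limits (rad/s): [1.89, 1.89, 2.57, 2.79, 3.14, 3.14].

## Interface

Orientations are given as a unit quaternion [w, x, y, z].
In Python, from plant import telemetry, imaging, bot, models gives the robot as it stands.
- The arm moves only by the tool carry_out, never from a script. Its argument "moves" is a list of rows, each an object with "delta_pos": the shift along the tool's x, y, z in mm, a list of three; "rotation": the turn, a rotation vector about the tool's x, y, z in rad, a list of three; "fingers": the finger opening in mm, from 0 to 85.4. In form: [{"delta_pos": [tx, ty, tz], "rotation": [rx, ry, rz], "fingers": fingers}, ...]. A call has 1 to 12 rows; each row shifts and turns the commanded pose from where the row before left it, along the tool's axes as they then stand; what a row does not reach is not made up. A row lasts 1/10 s, in which the tool goes at most 50 mm and 8.59 degrees, less where a joint would pass 70% of its speed; a pose out of reach is approached as far as the arm can. A call with a gripper value outside its range is refused whole. The fingers move at their own pace and stop on an object; "force" is the grip in N (left out, the last holds). Time passes only in rows, so rows that do not move let the fingers close. It gives the time, the measured TCP pose, the force and the opening at its end, in the units of the state.
- telemetry.read_state(): the state, without advancing time (a new reading comes with each control period).
- imaging.snapshot(name): name is "scene" or "top" or "wrist"; returns a dict with "image" (384x512x3 uint8, red, green, blue), "range_z" (384x512 float32, m along the optical axis (not along the pixel's ray), 0 where there is no reading), "fx", "fy", "cx", "cy" (pixels), "pose" (4x4, takes a point from camera to world coordinates). Camera axes: x right, y up, looking along -z (the intrinsics and any distortion apply to the point x, -y, -z); pixel columns grow to the right and rows downward; lengths in m; the calibration is good to about 2 mm. A picture is of the moment at which its call begins.
- bot.close_job(): hands the job in, once; it reports no verdict.
Trained networks look in the newest picture that a camera, given by its name, has taken for a name from the list of things; names that differ only in an ending like _2 or _b are one class to them, and where a whole thing is asked for, a point or a joint stands for the part that bears it (a point fixed in the world has none). Each returns a list of dicts, best first, with "p" (0 to 1); they miss things now and then, are a little off and sometimes report something else, mostly with a low value. They report only what shows in the picture. A call takes as long as a camera call.
- models.recognise(camera, name): "rect" ([left, top, right, bottom] in pixels, round what is visible of it).
The state is a dict: "time_s": time; "q": joint angles; "qd": joint speeds; "joint_torque": joint torques, N m; "position": TCP position; "ee_rot": TCP orientation; "contact_force": force on the tool from outside, world axes, zero at the start; "ft_torque": the same for the moment, N m; "grip_width": opening from 0.0 (shut) to 1.0 (fully open).
Only numpy, scipy, OpenCV 4.12 (cv2) and the standard library are available. Lean on these libraries where they do the work, as an engineer would, in place of code of your own. Each camera call takes 0.05 s, during which the arm holds its last target. There are 200 camera calls.

## Working session

There is one attempt and no reset: what is moved stays moved. The work goes in short steps, Python scripts to look and compute and a tool call to move; the robot and the scene stay as the last step left them, time stands still between calls to the robot, and variables do not carry over. Pictures are saved under pics/ and viewed, on a budget of 10 in all, crops included, one or two more only if the job needs it, and the job is handed in when it is done.

Besides the shell and the picture viewer there is one more tool, called after "Request:" as name(argument=value, ...) on one line, values as JSON. carry_out: Moves the arm, as the interface text tells. Its arguments: {"type":"object","properties":{"moves":{"type":"array","items":{"type":"object","properties":{"delta_pos":{"type":"array","items":{"type":"number"}},"rotation":{"type":"array","items":{"type":"number"}},"fingers":{"type":"number"}}}},"force":{"type":"number"}},"required":["moves"]}

```bash
mkdir -p pics; cat > h.py <<'E'
import numpy as np, cv2
from plant import telemetry, imaging, bot, models
def snap(n):
    s=imaging.snapshot(n); z=s["range_z"]; v,u=np.mgrid[:384,:512]
    p=np.stack([(u-s["cx"])/s["fx"]*z,-(v-s["cy"])/s["fy"]*z,-z,np.ones_like(z)],-1)
    s["P"]=(p@np.array(s["pose"]).T)[...,:3]; return s
E
python3 - <<'E'
from h import *
st=telemetry.read_state(); print({k:np.round(st[k],3) for k in st}, bot.hold_point_z)
ims=[]
for c in("scene","top"):
    s=snap(c); im=s["image"][...,::-1].copy()
    print(c, np.round(s["pose"],3).tolist(), s.keys())
    for n in("shelf","board","spice_jar","flat_tin","egg_box","opener"):
        for r in models.recognise(c,n)[:1]:
            a=[int(x) for x in r["rect"]]; cv2.rectangle(im,a[:2],a[2:],(0,255,0),1)
            Q=s["P"][a[1]:a[3],a[0]:a[2]].reshape(-1,3)
            print(n,round(r["p"],2),a,"med",np.round(np.median(Q,0),3))
    cv2.imwrite(f"pics/{c}1.png",im)
E
```

```text
{'time_s': np.float64(0.0), 'q': array([-1.483,  0.264, -0.049,  1.259, -0.   ,  1.416]), 'qd': array([ 0.001, -0.   ,  0.   , -0.   , -0.001,  0.001]), 'joint_torque': array([-1.0000e-03, -6.3762e+01,  3.8456e+01,  1.4000e-02, -0.0000e+00,
        0.0000e+00]), 'position': array([ 0.126, -0.509,  0.231]), 'ee_rot': array([-0.001,  0.993,  0.121,  0.   ]), 'contact_force': array([ 0.123, -0.602,  0.196]), 'ft_torque': array([-0.001,  0.007,  0.064]), 'grip_width': np.float64(1.001)} -0.0187
scene [[0.437, 0.423, -0.794, -0.772], [-0.899, 0.229, -0.373, -0.612], [0.024, 0.877, 0.48, 0.872], [0.0, 0.0, 0.0, 1.0]] dict_keys(['image', 'range_z', 'fx', 'fy', 'cx', 'cy', 'pose', 'P'])
shelf 0.78 [253, 137, 280, 200] med [0.654 0.013 0.114]
board 0.58 [250, 187, 258, 189] med [0.66  0.086 0.012]
egg_box 0.84 [123, 174, 168, 202] med [0.39  0.431 0.042]
opener 0.81 [344, 250, 373, 285] med [ 0.357 -0.432  0.   ]
top [[-0.191, 0.767, -0.613, -0.224], [-0.981, -0.14, 0.131, 0.179], [0.015, 0.627, 0.779, 1.065], [0.0, 0.0, 0.0, 1.0]] dict_keys(['image', 'range_z', 'fx', 'fy', 'cx', 'cy', 'pose', 'P'])
shelf 0.75 [159, 127, 261, 207] med [0.647 0.158 0.151]
board 0.72 [175, 180, 234, 213] med [0.618 0.188 0.018]
spice_jar 0.57 [209, 176, 226, 198] med [0.618 0.143 0.062]
flat_tin 0.95 [174, 179, 204, 202] med [0.638 0.234 0.051]
egg_box 0.93 [95, 238, 156, 287] med [0.395 0.433 0.052]
opener 0.76 [384, 221, 435, 253] med [ 0.363 -0.429  0.001]
```

```bash
python3 - <<'E'
from h import *
s=snap("top"); im=s["image"][...,::-1]
cv2.imwrite("pics/top2.png",cv2.resize(im[110:230,140:290],(750,600),interpolation=cv2.INTER_CUBIC))
P=s["P"];ok=s["range_z"]>0
print(s["fx"])
# board top surface points
R=np.zeros_like(ok);R[120:225,150:275]=1
m=R&ok&(abs(P[...,2]-.016)<.006)
v,u=np.nonzero(m);Q=P[m];print(len(Q),Q.min(0),Q.max(0))
for v in range(186,220,2):
    q=m[v];
    if q.any():
        uu=np.nonzero(q)[0]; print(v,uu.min(),uu.max(),np.round(P[v,uu.min()],3),np.round(P[v,uu.max()],3))
m=R&ok&(abs(P[...,2]-.154)<.006); Q=P[m]
for v in range(125,215,4):
    q=m[v]
    if q.any():
        uu=np.nonzero(q)[0]; print("sh",v,uu.min(),uu.max(),np.round(P[v,uu.min()],3),np.round(P[v,uu.max()],3))
print("rect",cv2.minAreaRect(Q[:,:2].astype(np.float32)),cv2.boxPoints(cv2.minAreaRect(Q[:,:2].astype(np.float32))))
E
```

```text
401.4687305753233
1235 [ 0.55396069 -0.09025785  0.01004584] [0.89989314 0.36251579 0.02198335]
186 203 233 [0.676 0.187 0.016] [0.658 0.086 0.015]
188 203 233 [0.67  0.188 0.012] [0.648 0.088 0.017]
190 173 233 [0.677 0.288 0.015] [0.645 0.089 0.01 ]
192 173 233 [0.668 0.289 0.016] [0.632 0.09  0.015]
194 173 254 [0.663 0.29  0.011] [0.613 0.022 0.013]
196 177 233 [0.648 0.277 0.016] [0.615 0.093 0.016]
198 172 233 [0.64  0.293 0.018] [0.604 0.094 0.019]
200 177 256 [0.63  0.277 0.017] [0.579 0.021 0.022]
202 172 257 [0.625 0.294 0.016] [0.578 0.018 0.012]
204 168 233 [0.619 0.308 0.016] [0.581 0.098 0.016]
206 176 233 [0.606 0.282 0.016] [0.573 0.099 0.015]
208 175 233 [0.6   0.286 0.014] [0.566 0.1   0.013]
210 175 233 [0.594 0.287 0.011] [0.558 0.101 0.014]
212 178 230 [0.584 0.278 0.012] [0.554 0.112 0.011]
sh 125 234 245 [0.81  0.055 0.152] [0.807 0.017 0.149]
sh 133 155 155 [0.821 0.319 0.148] [0.821 0.319 0.148]
sh 137 150 154 [0.8   0.335 0.152] [0.802 0.323 0.148]
sh 145 165 256 [0.753 0.288 0.153] [ 0.699 -0.     0.155]
sh 149 164 257 [0.739 0.293 0.149] [ 0.684 -0.001  0.152]
sh 153 164 257 [0.717 0.293 0.152] [0.666 0.003 0.152]
sh 157 163 257 [0.698 0.297 0.154] [0.646 0.006 0.154]
sh 161 163 258 [0.681 0.297 0.154] [0.63  0.006 0.153]
sh 165 162 258 [0.663 0.301 0.155] [0.613 0.009 0.153]
sh 169 162 258 [0.647 0.302 0.154] [0.593 0.013 0.156]
sh 173 161 259 [0.63  0.305 0.155] [0.582 0.012 0.15 ]
sh 177 161 247 [0.611 0.305 0.159] [0.573 0.051 0.149]
rect ((0.7271608710289001, 0.16864629089832306), (0.34873226284980774, 0.2772553563117981), 82.57391357421875) [[ 0.5671596   0.01365989]
 [ 0.8420895  -0.02217457]
 [ 0.88716215  0.3236327 ]
 [ 0.61223227  0.35946715]]
```

View pics/top2.png

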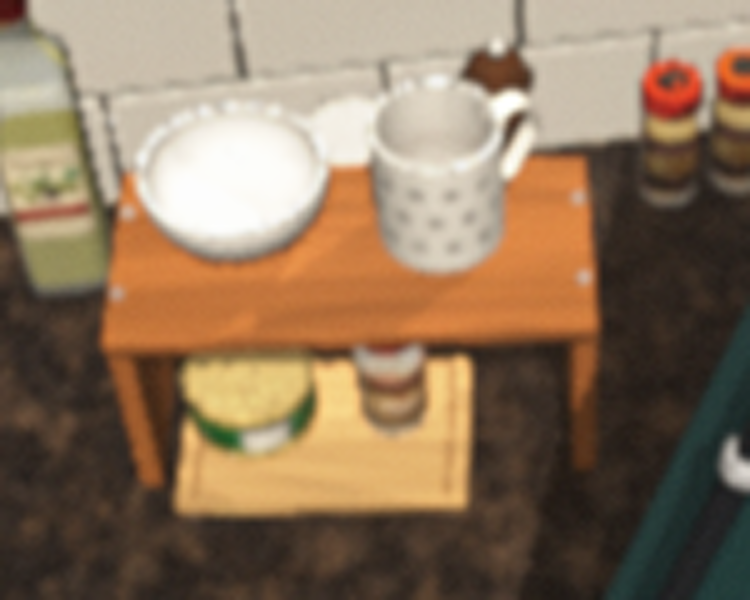

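View pics/scene1.png

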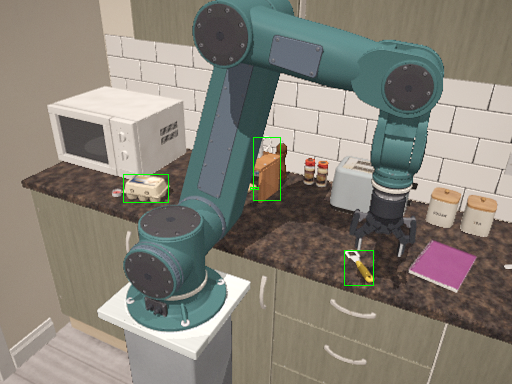

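```bash
python3 - <<'E'
from h import *
s=snap("top");T=np.array(s["pose"])
def ray(u,v,h):
    d=T[:3,:3]@[(u-s["cx"])/s["fx"],-(v-s["cy"])/s["fy"],-1]; return T[:3,3]+d*(h-T[2,3])/d[2]
def px(x,y): return 140+x/5-.4,110+y/5-.4
fl=ray(*px(106,342),.154);fr=ray(*px(598,338),.154)
bl=ray(*px(177,503),.016);br=ray(*px(468,498),.016)
jar=ray(*px(396,432),.016); tin=ray(*px(240,449),.016)
print("shelf",fl,fr,np.linalg.norm(fl-fr)); print("board",bl,br,np.linalg.norm(bl-br)); print("jar/tin front",jar,tin)
a=np.arctan2(-(fl-fr)[0],(fl-fr)[1]); b=np.arctan2(-(bl-br)[0],(bl-br)[1]);print("yaw",a,b)
ex=np.array([np.cos(a),np.sin(a)]);ey=np.array([-ex[1],ex[0]]);o=((fl+fr)/2)[:2]
for n,q in dict(bl=bl,br=br,jar=jar,tin=tin).items(): print(n,"in shelf frame",(q[:2]-o)@ex,(q[:2]-o)@ey)
w=imaging.snapshot("wrist");print("wristcam",np.round(w["pose"],3).tolist()); cv2.imwrite("pics/w1.png",w["image"][...,::-1])
E
```

```text
shelf [0.61129445 0.30691687 0.154     ] [0.56180326 0.01550015 0.154     ] 0.29558937860939705
board [0.58955328 0.28660186 0.016     ] [0.5596049  0.10046977 0.016     ] 0.1885260189043672
jar/tin front [0.62275407 0.13955127 0.016     ] [0.6269181  0.24297474 0.016     ]
yaw -0.16822456231629834 -0.159531275859134
bl in shelf frame -0.018032874278503433 0.1241262819794479
br in shelf frame -0.016393984234423207 -0.06439261320974325
jar in shelf frame 0.03932024738689719 -0.015289598785701243
tin in shelf frame 0.026109072422267423 0.08737109448595679
wristcam [[0.241, 0.931, 0.276, 0.197], [-0.971, 0.231, 0.069, -0.493], [0.0, -0.284, 0.959, 0.374], [0.0, 0.0, 0.0, 1.0]]
```

Request:
carry_out(moves=[{"delta_pos": [0,0,-20],"rotation": [0,0,0.12],"fingers": 50},{"delta_pos": [0,0,-20],"rotation": [0,0,0.12],"fingers": 50},{"delta_pos": [0,0,0],"rotation": [0,0,0.12],"fingers": 50}])

```text
time_s: 1.15
position: [0.1263, -0.5104, 0.2735]
ee_rot: [0.002, 0.998, -0.061, 0.0]
contact_force: [-0.6, 0.3, -0.2]
grip_width: 0.589
```

Request:
carry_out(moves=[{"delta_pos": [0,0,0],"rotation": [0,0,-0.148],"fingers": 50},{"delta_pos": [0,0,0],"rotation": [0,0,-0.148],"fingers": 50},{"delta_pos": [0,0,0],"rotation": [0,0,-0.148],"fingers": 50},{"delta_pos": [0,0,0],"rotation": [0,0,-0.148],"fingers": 50},{"delta_pos": [0,0,0],"rotation": [0,0,-0.148],"fingers": 50},{"delta_pos": [0,0,0],"rotation": [0,0,-0.148],"fingers": 50},{"delta_pos": [0,0,0],"rotation": [0,0,-0.148],"fingers": 50},{"delta_pos": [0,0,0],"rotation": [0,0,-0.148],"fingers": 50},{"delta_pos": [0,0,0],"rotation": [0,0,-0.148],"fingers": 50},{"delta_pos": [0,0,0],"rotation": [0,0,-0.148],"fingers": 50},{"delta_pos": [0,0,0],"rotation": [0,0,-0.148],"fingers": 50},{"delta_pos": [0,0,0],"rotation": [0,0,-0.148],"fingers": 50}])

```text
time_s: 2.35
position: [0.1262, -0.5096, 0.2713]
ee_rot: [0.0, 0.673, 0.74, -0.0]
contact_force: [-0.1, 0.1, 0.3]
grip_width: 0.588
```

Request:
carry_out(moves=[{"delta_pos": [0,0,0],"rotation": [0,0,-0.147],"fingers": 50},{"delta_pos": [0,0,0],"rotation": [0,0,-0.147],"fingers": 50},{"delta_pos": [0,0,0],"rotation": [0,0,-0.147],"fingers": 50},{"delta_pos": [0,0,0],"rotation": [0,0,-0.147],"fingers": 50},{"delta_pos": [0,0,0],"rotation": [0,0,-0.147],"fingers": 50},{"delta_pos": [0,0,0],"rotation": [0,0,-0.147],"fingers": 50},{"delta_pos": [0,0,0],"rotation": [0,0,-0.147],"fingers": 50},{"delta_pos": [0,0,0],"rotation": [0,0,-0.147],"fingers": 50},{"delta_pos": [0,0,0],"rotation": [0,0,-0.147],"fingers": 50}])

```text
time_s: 3.25
position: [0.1262, -0.5096, 0.2713]
ee_rot: [-0.0, 0.077, 0.997, 0.0]
contact_force: [-0.4, 0.0, -0.6]
grip_width: 0.588
```

```bash
cat >> h.py <<'E'
from scipy.spatial.transform import Rotation as Ro
def rot(st): w,x,y,z=st["ee_rot"]; return Ro.from_quat([x,y,z,w])
def delta(p,st=None):
    st=st or telemetry.read_state(); return rot(st).inv().apply(np.array(p)-st["position"])*1000
E
python3 - <<'E'
from h import *
st=telemetry.read_state();print(st["time_s"],np.round(st["q"],3),np.round(st["position"],4));print(np.round(rot(st).as_matrix(),3))
print(delta([.47,.22,.20]))
E
```

```text
3.25 [-1.483  0.255  0.048  1.364 -0.    -1.33 ] [ 0.1262 -0.5096  0.2713]
[[-0.988  0.153 -0.   ]
 [ 0.153  0.988  0.   ]
 [ 0.     0.    -1.   ]]
[-228.00537031  773.62879193   71.28074655]
```

Request:
carry_out(moves=[{"delta_pos": [-11,38,0],"rotation": [0,0,0],"fingers": 50},{"delta_pos": [-11,38,0],"rotation": [0,0,0],"fingers": 50},{"delta_pos": [-11,38,0],"rotation": [0,0,0],"fingers": 50},{"delta_pos": [-11,38,0],"rotation": [0,0,0],"fingers": 50},{"delta_pos": [-11,38,0],"rotation": [0,0,0],"fingers": 50},{"delta_pos": [-11,38,0],"rotation": [0,0,0],"fingers": 50},{"delta_pos": [-11,38,0],"rotation": [0,0,0],"fingers": 50},{"delta_pos": [-11,38,0],"rotation": [0,0,0],"fingers": 50},{"delta_pos": [-11,38,0],"rotation": [0,0,0],"fingers": 50},{"delta_pos": [-11,38,0],"rotation": [0,0,0],"fingers": 50}])

```text
time_s: 4.25
position: [0.2955, -0.1505, 0.2715]
ee_rot: [0.0, 0.08, 0.997, -0.0]
contact_force: [2.2, -0.6, -1.1]
grip_width: 0.587
```

Request:
carry_out(moves=[{"delta_pos": [-11,38,0],"rotation": [0,0,0],"fingers": 50},{"delta_pos": [-11,38,0],"rotation": [0,0,0],"fingers": 50},{"delta_pos": [-11,38,0],"rotation": [0,0,0],"fingers": 50},{"delta_pos": [-11,38,0],"rotation": [0,0,0],"fingers": 50},{"delta_pos": [-11,38,0],"rotation": [0,0,0],"fingers": 50},{"delta_pos": [-11,38,0],"rotation": [0,0,0],"fingers": 50},{"delta_pos": [-11,38,0],"rotation": [0,0,0],"fingers": 50},{"delta_pos": [-11,38,0],"rotation": [0,0,0],"fingers": 50},{"delta_pos": [-11,38,0],"rotation": [0,0,0],"fingers": 50},{"delta_pos": [0,0,0],"rotation": [0,-0.125,0],"fingers": 50},{"delta_pos": [0,0,0],"rotation": [0,-0.125,0],"fingers": 50},{"delta_pos": [0,0,0],"rotation": [0,-0.125,0],"fingers": 50}])

```text
time_s: 5.45
position: [0.4479, 0.1703, 0.2714]
ee_rot: [0.188, 0.078, 0.979, -0.015]
contact_force: [0.3, -0.3, -0.0]
grip_width: 0.584
```

Request:
carry_out(moves=[{"delta_pos": [0,0,0],"rotation": [0,-0.125,0],"fingers": 50},{"delta_pos": [0,0,0],"rotation": [0,0,0],"fingers": 50}])

```text
time_s: 5.65
position: [0.444, 0.1697, 0.2697]
ee_rot: [0.247, 0.076, 0.966, -0.02]
contact_force: [-1.2, -1.5, -0.2]
grip_width: 0.584
```

```bash
python3 - <<'E'
from h import *
st=telemetry.read_state();print(st["time_s"],np.round(st["q"],3),np.round(st["position"],4));print(np.round(rot(st).as_matrix(),3))
s=snap("wrist");im=s["image"][...,::-1];cv2.imwrite("pics/w2.png",im)
P=s["P"];np.save("P.npy",P)
for n in("board","spice_jar","flat_tin","shelf"):
    for r in models.recognise("wrist",n)[:1]: print(n,r)
E
```

```text
5.65 [ 0.33  -0.118 -0.502  0.736 -0.228  0.435] [0.444  0.1697 0.2697]
[[-0.866  0.157  0.474]
 [ 0.138  0.988 -0.076]
 [-0.48  -0.001 -0.877]]
board {'rect': [216.7, 132.4, 362.8, 200.1], 'p': 0.76}
spice_jar {'rect': [235.9, 165.1, 273.1, 227.6], 'p': 0.59}
flat_tin {'rect': [289.8, 157.5, 355.4, 220.9], 'p': 0.89}
shelf {'rect': [126.2, 143.2, 417.8, 349.8], 'p': 0.65}
```

View pics/w2.png

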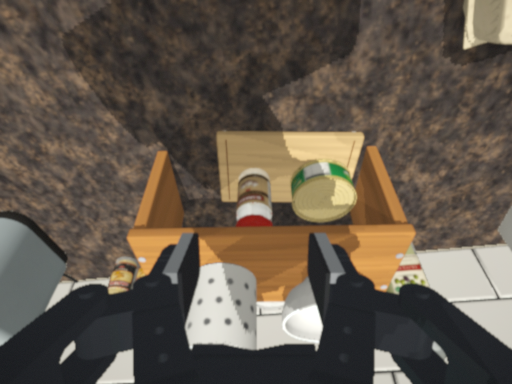

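```bash
python3 - <<'E'
from h import *
s=snap("wrist");T=np.array(s["pose"])
def ray(u,v,h):
    d=T[:3,:3]@[(u-s["cx"])/s["fx"],-(v-s["cy"])/s["fy"],-1]; return T[:3,3]+d*(h-T[2,3])/d[2]
# refine shelf & board edges from depth
P=s["P"]
for v in (225,228,231,234,237): print(v,np.round(P[v,[150,210,290,390]],3).tolist())
for v in (129,131,133,135): print(v,np.round(P[v,[225,290,355]],3).tolist())
br,bl=ray(217,131.5,.016),ray(363,132,.016)
fr,fl=ray(127,230,.147),ray(416,227,.147)
print("board",br,bl,np.linalg.norm(br-bl)," shelf",fr,fl,np.linalg.norm(fr-fl))
a=np.arctan2(-(fl-fr)[0],(fl-fr)[1]); b=np.arctan2(-(bl-br)[0],(bl-br)[1]);print("yaw",a,b)
E
```

```text
225 [[0.576, 0.039, 0.143], [0.584, 0.102, 0.144], [0.595, 0.184, 0.146], [0.607, 0.285, 0.149]]
228 [[0.576, 0.04, 0.146], [0.584, 0.102, 0.148], [0.594, 0.184, 0.151], [0.609, 0.285, 0.151]]
231 [[0.576, 0.04, 0.15], [0.585, 0.102, 0.151], [0.596, 0.184, 0.153], [0.611, 0.285, 0.154]]
234 [[0.577, 0.041, 0.153], [0.587, 0.102, 0.154], [0.6, 0.183, 0.153], [0.616, 0.285, 0.154]]
237 [[0.582, 0.039, 0.153], [0.592, 0.101, 0.154], [0.605, 0.183, 0.154], [0.623, 0.286, 0.153]]
129 [[0.559, 0.115, 0.01], [0.573, 0.197, 0.009], [0.587, 0.279, 0.008]]
131 [[0.56, 0.115, 0.014], [0.573, 0.196, 0.013], [0.587, 0.278, 0.012]]
133 [[0.562, 0.115, 0.015], [0.576, 0.196, 0.014], [0.588, 0.278, 0.015]]
135 [[0.565, 0.114, 0.015], [0.578, 0.196, 0.016], [0.591, 0.278, 0.015]]
board [0.55730916 0.10555639 0.016     ] [0.58737465 0.28721107 0.016     ] 0.18412592115855392  shelf [0.57468157 0.0148289  0.147     ] [0.61768042 0.31333835 0.147     ] 0.30159043371358984
yaw -0.14306113170211965 -0.16402209993439273
```

Request:
carry_out(moves=[{"delta_pos": [-1.5,7.7,38],"rotation": [0,0,0],"fingers": 50},{"delta_pos": [-1.5,7.7,38],"rotation": [0,0,0],"fingers": 50},{"delta_pos": [-1.5,7.7,38],"rotation": [0,0,0],"fingers": 50},{"delta_pos": [-1.5,7.7,38],"rotation": [0,0,0],"fingers": 50},{"delta_pos": [-1.5,7.7,38],"rotation": [0,0,0],"fingers": 50},{"delta_pos": [-1.5,7.7,38],"rotation": [0,0,0],"fingers": 50},{"delta_pos": [0,0,0],"rotation": [0,0,0],"fingers": 50}])

```text
time_s: 6.65
position: [0.5715, 0.1964, 0.0708]
ee_rot: [0.244, 0.078, 0.967, -0.021]
contact_force: [0.4, 1.2, 1.5]
grip_width: 0.587
```

```bash
python3 - <<'E'
from h import *
st=telemetry.read_state();print(st["time_s"],np.round(st["position"],4),np.round(st["contact_force"],2)); print(delta([.5955,.1925,.035]))
s=snap("wrist");a=s["image"][...,::-1];cv2.imwrite("pics/w3.png",a)
E
```

```text
6.65 [0.5715 0.1964 0.0708] [0.43 1.22 1.47]
[-4.45612779  0.11779376 43.0454569 ]
```

View pics/w3.png

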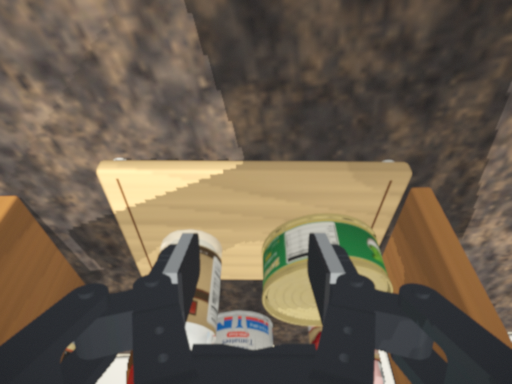

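Request:
carry_out(moves=[{"delta_pos": [-1.5,0,14.3],"rotation": [0,0,0],"fingers": 50},{"delta_pos": [-1.5,0,14.3],"rotation": [0,0,0],"fingers": 50},{"delta_pos": [-1.5,0,14.3],"rotation": [0,0,0],"fingers": 50},{"delta_pos": [0,0,0],"rotation": [0,0,0],"fingers": 50}])

```text
time_s: 7.1
position: [0.5953, 0.1926, 0.0395]
ee_rot: [0.246, 0.078, 0.966, -0.02]
contact_force: [0.4, -0.6, 0.1]
grip_width: 0.583
```

Request:
carry_out(moves=[{"delta_pos": [1.4,0,2.6],"rotation": [0,0,0],"fingers": 50},{"delta_pos": [1.4,0,2.6],"rotation": [0,0,0],"fingers": 50},{"delta_pos": [0,0,0],"rotation": [0,0,0],"fingers": 50}])

```text
time_s: 7.4
position: [0.5944, 0.1931, 0.0342]
ee_rot: [0.247, 0.077, 0.966, -0.02]
contact_force: [-0.1, 0.3, 0.8]
grip_width: 0.58
```

Request:
carry_out(moves=[{"delta_pos": [1.4,0,2.6],"rotation": [0,0,0],"fingers": 50},{"delta_pos": [1.4,0,2.6],"rotation": [0,0,0],"fingers": 50},{"delta_pos": [0,0,0],"rotation": [0,0,0],"fingers": 50}])

```text
time_s: 7.7
position: [0.5945, 0.193, 0.0278]
ee_rot: [0.246, 0.077, 0.966, -0.02]
contact_force: [0.0, -0.3, -0.7]
grip_width: 0.586
```

Request:
carry_out(moves=[{"delta_pos": [1,0,1.8],"rotation": [0,0,0],"fingers": 50},{"delta_pos": [0,0,0],"rotation": [0,0,0],"fingers": 50}])

```text
time_s: 7.9
position: [0.5946, 0.193, 0.0259]
ee_rot: [0.246, 0.077, 0.966, -0.02]
contact_force: [0.2, -0.6, 0.2]
grip_width: 0.588
```

Request:
carry_out(moves=[{"delta_pos": [1,0,1.8],"rotation": [0,0,0],"fingers": 50},{"delta_pos": [0,0,0],"rotation": [0,0,0],"fingers": 50}])

```text
time_s: 8.1
position: [0.5946, 0.193, 0.0238]
ee_rot: [0.246, 0.077, 0.966, -0.02]
contact_force: [-0.3, 0.0, -0.6]
grip_width: 0.582
```

Request:
carry_out(moves=[{"delta_pos": [1,0,1.8],"rotation": [0,0,0],"fingers": 50},{"delta_pos": [0,0,0],"rotation": [0,0,0],"fingers": 50}])

```text
time_s: 8.3
position: [0.5946, 0.1929, 0.0218]
ee_rot: [0.246, 0.077, 0.966, -0.02]
contact_force: [0.7, 0.2, 0.3]
grip_width: 0.583
```

Request:
carry_out(moves=[{"delta_pos": [1,0,1.8],"rotation": [0,0,0],"fingers": 50},{"delta_pos": [0,0,0],"rotation": [0,0,0],"fingers": 50}])

```text
time_s: 8.5
position: [0.5946, 0.1929, 0.0197]
ee_rot: [0.246, 0.077, 0.966, -0.02]
contact_force: [0.1, 0.3, -0.9]
grip_width: 0.585
```

Request:
carry_out(moves=[{"delta_pos": [0.7,0,1.3],"rotation": [0,0,0],"fingers": 50},{"delta_pos": [0,0,0],"rotation": [0,0,0],"fingers": 50}])

```text
time_s: 8.7
position: [0.5947, 0.193, 0.0183]
ee_rot: [0.247, 0.077, 0.966, -0.02]
contact_force: [0.4, -0.2, 0.1]
grip_width: 0.587
```

Request:
carry_out(moves=[{"delta_pos": [0.7,0,1.3],"rotation": [0,0,0],"fingers": 50},{"delta_pos": [0,0,0],"rotation": [0,0,0],"fingers": 50}])

```text
time_s: 8.9
position: [0.5949, 0.193, 0.0171]
ee_rot: [0.247, 0.077, 0.966, -0.02]
contact_force: [-0.7, 0.6, 2.3]
grip_width: 0.584
```

Request:
carry_out(moves=[{"delta_pos": [0.5,0,0.9],"rotation": [0,0,0],"fingers": 50},{"delta_pos": [0,0,0],"rotation": [0,0,0],"fingers": 50}])

```text
time_s: 9.1
position: [0.5953, 0.1931, 0.0168]
ee_rot: [0.247, 0.077, 0.966, -0.02]
contact_force: [-4.0, -0.2, 11.4]
grip_width: 0.587
```

Request:
carry_out(moves=[{"delta_pos": [0.2,0,0.35],"rotation": [0,0,0],"fingers": 50},{"delta_pos": [1.75,-0.05,-0.96],"rotation": [0,0,0],"fingers": 50},{"delta_pos": [3.5,-0.1,-1.92],"rotation": [0,0,0],"fingers": 50},{"delta_pos": [3.5,-0.1,-1.92],"rotation": [0,0,0],"fingers": 50},{"delta_pos": [3.5,-0.1,-1.92],"rotation": [0,0,0],"fingers": 50}])

```text
time_s: 9.6
position: [0.5825, 0.1951, 0.0169]
ee_rot: [0.248, 0.078, 0.965, -0.019]
contact_force: [3.7, -0.1, 5.7]
grip_width: 0.585
```

Request:
carry_out(moves=[{"delta_pos": [0.5,0,0.9],"rotation": [0,0,0],"fingers": 50},{"delta_pos": [0,0,0],"rotation": [0,0,0],"fingers": 50}])

```text
time_s: 9.8
position: [0.5824, 0.1952, 0.0165]
ee_rot: [0.249, 0.078, 0.965, -0.019]
contact_force: [-8.4, -0.8, 23.1]
grip_width: 0.585
```

```bash
python3 - <<'E'
from h import *
st=telemetry.read_state();print(st["time_s"],np.round(st["position"],4),np.round(st["contact_force"],2)); print(rot(st).inv().apply([-9.91,1.34,0]),rot(st).inv().apply([0,0,-1]))
s=snap("wrist");a=s["image"][...,::-1];cv2.imwrite("pics/w4.png",a)
P=s["P"]
for u in (150,230,290,370):
    c=P[:,u];i=np.nonzero((abs(c[:,2]-.016)<.004)&(c[:,0]>.4)&(s["range_z"][:,u]>0))[0]
    print(u,np.round(c[i[0]],4) if len(i) else None, i[:3])
E
```

```text
9.8 [0.5824 0.1952 0.0165] [-8.41 -0.84 23.08]
[ 8.75301408 -0.25561924 -4.8293999 ] [ 0.4830652  -0.00104698  0.87558376]
150 [0.5532 0.1544 0.0127] [210 211 212]
230 [0.5591 0.1882 0.0129] [211 212 213]
290 [0.5638 0.2137 0.0123] [211 212 213]
370 [0.5693 0.2478 0.0123] [211 212 213]
```

View pics/w4.png

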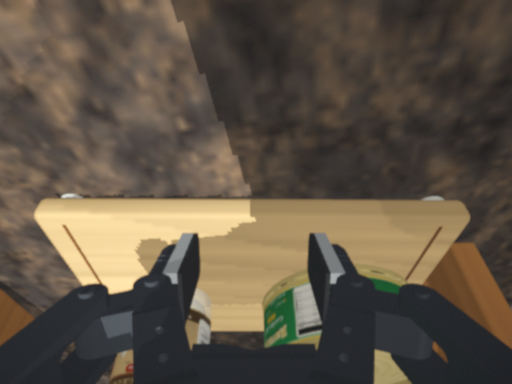

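Request:
carry_out(moves=[{"delta_pos": [2.6,-0.07,-1.45],"rotation": [0,0,0],"fingers": 50},{"delta_pos": [4.38,-0.13,-2.41],"rotation": [0,0,0],"fingers": 50},{"delta_pos": [4.38,-0.13,-2.41],"rotation": [0,0,0],"fingers": 50},{"delta_pos": [4.38,-0.13,-2.41],"rotation": [0,0,0],"fingers": 50}])

```text
time_s: 10.25
position: [0.5657, 0.1977, 0.0168]
ee_rot: [0.249, 0.078, 0.965, -0.019]
contact_force: [5.5, -0.7, 11.4]
grip_width: 0.589
```

Request:
carry_out(moves=[{"delta_pos": [4.38,-0.13,-2.41],"rotation": [0,0,0],"fingers": 50},{"delta_pos": [4.38,-0.13,-2.41],"rotation": [0,0,0],"fingers": 50},{"delta_pos": [4.38,-0.13,-2.41],"rotation": [0,0,0],"fingers": 50},{"delta_pos": [4.38,-0.13,-2.41],"rotation": [0,0,0],"fingers": 50}])

```text
time_s: 10.65
position: [0.5458, 0.2004, 0.0168]
ee_rot: [0.249, 0.078, 0.965, -0.019]
contact_force: [5.5, -0.2, 11.0]
grip_width: 0.586
```

```bash
cat > edge.py <<'E'
from h import *
st=telemetry.read_state();print(st["time_s"],np.round(st["position"],4),np.round(st["contact_force"],2))
s=snap("wrist");a=s["image"][...,::-1];cv2.imwrite("pics/w5.png",a)
P=s["P"]
for u in (150,230,290,370):
    c=P[:,u];i=np.nonzero((abs(c[:,2]-.016)<.004)&(c[:,0]>.3)&(s["range_z"][:,u]>0))[0]
    print(u,np.round(c[i[0]],4) if len(i) else None, i[:3])
E
python3 edge.py
```

```text
10.65 [0.5458 0.2004 0.0168] [ 5.5  -0.21 10.96]
150 [0.5174 0.1592 0.0121] [210 211 212]
230 [0.5224 0.1934 0.012 ] [209 211 212]
290 [0.5276 0.2189 0.0123] [211 212 213]
370 [0.5322 0.253  0.0126] [210 211 212]
```

Request:
carry_out(moves=[{"delta_pos": [4.38,-0.13,-2.41],"rotation": [0,0,0],"fingers": 50},{"delta_pos": [4.38,-0.13,-2.41],"rotation": [0,0,0],"fingers": 50},{"delta_pos": [4.38,-0.13,-2.41],"rotation": [0,0,0],"fingers": 50},{"delta_pos": [4.38,-0.13,-2.41],"rotation": [0,0,0],"fingers": 50},{"delta_pos": [4.38,-0.13,-2.41],"rotation": [0,0,0],"fingers": 50},{"delta_pos": [4.38,-0.13,-2.41],"rotation": [0,0,0],"fingers": 50}])

```text
time_s: 11.3
position: [0.516, 0.2045, 0.0168]
ee_rot: [0.249, 0.078, 0.965, -0.019]
contact_force: [5.7, -0.6, 10.6]
grip_width: 0.59
```

Request:
carry_out(moves=[{"delta_pos": [4.38,-0.13,-2.41],"rotation": [0,0,0],"fingers": 50},{"delta_pos": [4.38,-0.13,-2.41],"rotation": [0,0,0],"fingers": 50},{"delta_pos": [4.38,-0.13,-2.41],"rotation": [0,0,0],"fingers": 50},{"delta_pos": [4.38,-0.13,-2.41],"rotation": [0,0,0],"fingers": 50},{"delta_pos": [4.38,-0.13,-2.41],"rotation": [0,0,0],"fingers": 50},{"delta_pos": [4.38,-0.13,-2.41],"rotation": [0,0,0],"fingers": 50}])

```text
time_s: 11.9
position: [0.4862, 0.2086, 0.0168]
ee_rot: [0.249, 0.078, 0.965, -0.019]
contact_force: [5.2, -1.2, 10.6]
grip_width: 0.586
```

```bash
python3 edge.py; python3 - <<'E'
from h import *
s=snap("top");im=s["image"][...,::-1]
cv2.imwrite("pics/top3.png",cv2.resize(im[110:270,130:290],(600,600),interpolation=cv2.INTER_CUBIC))
E
```

```text
11.9 [0.4862 0.2086 0.0168] [ 5.18 -1.16 10.58]
150 [0.4574 0.1676 0.0125] [210 211 212]
230 [0.4634 0.2014 0.0121] [210 211 212]
290 [0.4669 0.2271 0.0121] [209 210 211]
370 [0.4738 0.2613 0.0121] [211 212 213]
```

View pics/w5.png

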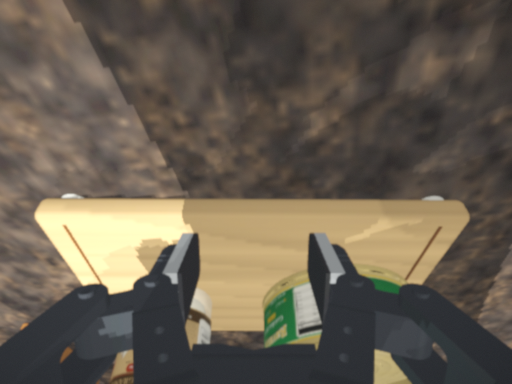

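View pics/top3.png

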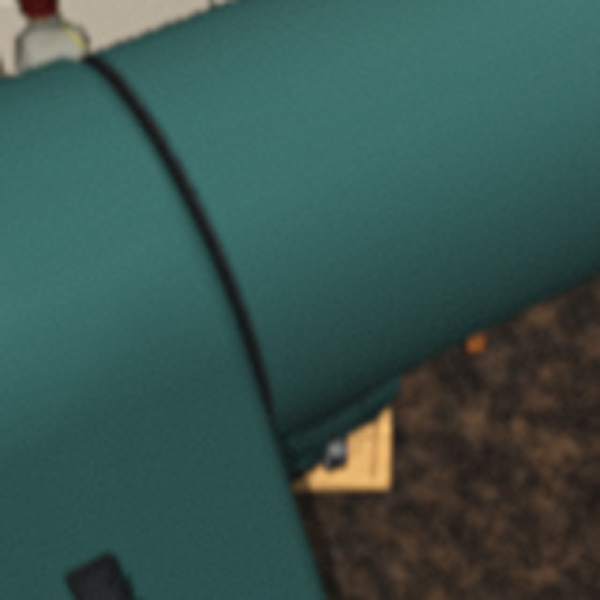

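Request:
carry_out(moves=[{"delta_pos": [4.38,-0.13,-2.41],"rotation": [0,0,0],"fingers": 50},{"delta_pos": [3.5,-0.1,-1.93],"rotation": [0,0,0],"fingers": 50},{"delta_pos": [1.75,-0.05,-0.96],"rotation": [0,0,0],"fingers": 50},{"delta_pos": [0,0,0],"rotation": [0,0,0],"fingers": 50},{"delta_pos": [-0.5,0,-0.9],"rotation": [0,0,0],"fingers": 50},{"delta_pos": [-1,0,-1.8],"rotation": [0,0,0],"fingers": 50},{"delta_pos": [-2,0,-3.5],"rotation": [0,0,0],"fingers": 50},{"delta_pos": [-2,0,-3.5],"rotation": [0,0,0],"fingers": 50}])

```text
time_s: 12.8
position: [0.4727, 0.2093, 0.0262]
ee_rot: [0.246, 0.077, 0.966, -0.02]
contact_force: [-0.1, 0.2, 0.1]
grip_width: 0.583
```

Request:
carry_out(moves=[{"delta_pos": [0,0,-20],"rotation": [0,0,0],"fingers": 50},{"delta_pos": [0,0,-30],"rotation": [0,0,0],"fingers": 50},{"delta_pos": [0,0,-35],"rotation": [0,0,0],"fingers": 50},{"delta_pos": [0,0,-35],"rotation": [0,0,0],"fingers": 50},{"delta_pos": [0,0,-35],"rotation": [0,0,0],"fingers": 50},{"delta_pos": [0,0,-35],"rotation": [0,0,0],"fingers": 50},{"delta_pos": [0,0,0],"rotation": [0,0,0],"fingers": 50}])

```text
time_s: 13.5
position: [0.3829, 0.2248, 0.1968]
ee_rot: [0.249, 0.077, 0.965, -0.018]
contact_force: [0.3, 0.1, -0.2]
grip_width: 0.587
```

```bash
python3 - <<'E'
from h import *
st=telemetry.read_state();print(st["time_s"],np.round(st["position"],4),np.round(st["contact_force"],2))
s=snap("wrist");cv2.imwrite("pics/w6.png",s["image"][...,::-1])
for n in ("board","spice_jar","flat_tin"):
    r=models.recognise("wrist",n)[:1]; print(n,r)
P=s["P"]; 
for u in range(170,400,15):
    c=P[:,u]; k=s["range_z"][:,u]>0
    i=np.nonzero(k&(abs(c[:,2]-.016)<.005))[0]; j=np.nonzero(k&(abs(c[:,2]-.147)<.006))[0]
    if len(i) and len(j): print(u,i[0],i[-1],np.round(c[i[0]],3),np.round(c[i[-1]],3),"shelf",np.round(c[j[0]],3))
E
```

```text
13.5 [0.3829 0.2248 0.1968] [ 0.27  0.11 -0.21]
board [{'rect': [160.7, 130.6, 345.9, 212.8], 'p': 0.81}]
spice_jar [{'rect': [184.3, 173.3, 230.2, 284.0], 'p': 0.93}]
flat_tin [{'rect': [260.0, 164.3, 335.9, 240.5], 'p': 0.83}]
185 134 214 [0.442 0.146 0.012] [0.559 0.11  0.015] shelf [0.586 0.12  0.145]
200 135 308 [0.444 0.161 0.013] [0.811 0.06  0.019] shelf [0.589 0.135 0.141]
215 134 177 [0.447 0.175 0.012] [0.498 0.164 0.02 ] shelf [0.592 0.15  0.141]
230 135 301 [0.449 0.19  0.013] [0.791 0.119 0.021] shelf [0.593 0.166 0.142]
245 135 298 [0.452 0.205 0.013] [0.784 0.147 0.021] shelf [0.596 0.182 0.142]
260 135 301 [0.455 0.22  0.012] [0.799 0.17  0.02 ] shelf [0.596 0.197 0.142]
275 134 320 [0.457 0.235 0.011] [0.892 0.186 0.016] shelf [0.599 0.213 0.141]
290 135 295 [0.46  0.25  0.011] [0.788 0.223 0.019] shelf [0.6   0.228 0.142]
305 135 292 [0.462 0.265 0.013] [0.783 0.249 0.019] shelf [0.603 0.244 0.142]
320 135 173 [0.465 0.28  0.012] [0.511 0.278 0.019] shelf [0.604 0.259 0.142]
380 288 289 [0.802 0.375 0.012] [0.801 0.374 0.014] shelf [0.799 0.341 0.142]
```

View pics/w6.png

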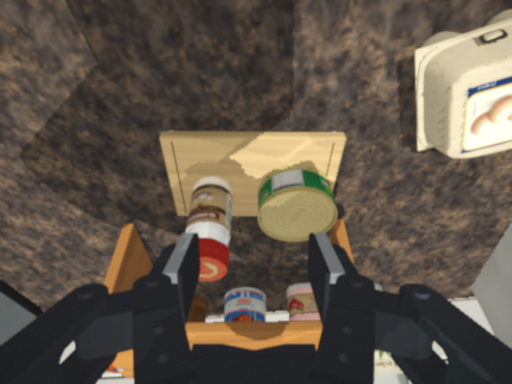

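```bash
python3 - <<'E'
from h import *
for c in("top","scene"):
    s=snap(c)
    for n in("egg_box","opener"):
        for r in models.recognise(c,n)[:1]: print(c,n,round(r["p"],2),np.round(r["rect"]))
s=snap("wrist")
for v in range(208,224): print(v,np.round(s["P"][v,[190,245,250]],3).tolist())
print(bot.close_job())
E
```

```text
top egg_box 0.96 [ 97. 242. 160. 286.]
scene egg_box 0.72 [122. 173. 167. 204.]
scene opener 0.69 [346. 250. 373. 285.]
208 [[0.543, 0.119, 0.015], [0.552, 0.186, 0.016], [0.553, 0.192, 0.016]]
209 [[0.543, 0.12, 0.016], [0.555, 0.185, 0.014], [0.555, 0.191, 0.015]]
210 [[0.545, 0.119, 0.016], [0.557, 0.185, 0.015], [0.557, 0.191, 0.015]]
211 [[0.547, 0.118, 0.015], [0.558, 0.184, 0.015], [0.559, 0.19, 0.015]]
212 [[0.549, 0.118, 0.016], [0.56, 0.184, 0.015], [0.561, 0.19, 0.015]]
213 [[0.551, 0.117, 0.015], [0.562, 0.184, 0.015], [0.563, 0.19, 0.015]]
214 [[0.509, 0.135, 0.054], [0.563, 0.184, 0.016], [0.565, 0.19, 0.015]]
215 [[0.508, 0.136, 0.057], [0.566, 0.183, 0.015], [0.567, 0.189, 0.015]]
216 [[0.506, 0.137, 0.06], [0.567, 0.183, 0.015], [0.568, 0.189, 0.016]]
217 [[0.506, 0.137, 0.061], [0.568, 0.183, 0.016], [0.57, 0.189, 0.015]]
218 [[0.506, 0.137, 0.063], [0.571, 0.182, 0.015], [0.572, 0.188, 0.015]]
219 [[0.504, 0.138, 0.065], [0.593, 0.178, -0.001], [0.593, 0.185, -0.001]]
220 [[0.505, 0.138, 0.066], [0.595, 0.178, -0.001], [0.595, 0.184, -0.001]]
221 [[0.504, 0.138, 0.068], [0.597, 0.177, -0.001], [0.598, 0.184, -0.001]]
222 [[0.505, 0.138, 0.069], [0.599, 0.177, -0.001], [0.599, 0.184, -0.0]]
223 [[0.504, 0.139, 0.071], [0.6, 0.177, -0.0], [0.603, 0.183, -0.002]]
the job is handed in; nothing more can be done
None
```

The board is out from under the shelf with the jar and the tin still upright on it, and I've handed the job in; it reported no verdict.

I pressed the board's near strip with both fingertips, the tool tilted back to clear the shelf. I used about 10 to 15 N while dragging, with a brief 23 N when re-pressing. I then drew it out about 120 mm along the shelf's axis, lifted off and backed away. It finished at about 14 s.

**Final position:** the board's back edge is about 23 mm in front of the shelf by depth, and about 19 mm worked out from its near edge. One back corner is 2 to 3 mm closer than that.

**Slip and contact:** the board moved with the fingers without slipping, and the force after release was about zero.

**Bystanders:** the egg box and bottle opener were found where they started in the scene camera. The opener wasn't reported in the last top view, probably hidden by the arm. The egg box's outline there differed from the first by up to 4 pixels; I took that as detection noise.

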